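# Hang a test coupon on the immersion stand and wind it down to the beaker

## Robot

A 7-joint arm with a two-finger parallel gripper is mounted at the origin on a cart in front of the work surface, level with it; the furniture and walls round the work are solid. World frame = base frame: x ahead of the robot, y to its left, z up, the work surface at z = 0. Lengths are in m, angles in rad, forces in N, time in s.
With the tool pointing down it reaches from about 0.425 to 0.95 m from the base axis. Payload 4.7 kg.
Tool frame: the origin (TCP) lies on the mounting face of the last link; the fingertips stand 182 mm ahead of it and the grasp point (between the pads) lies 164 mm ahead of it; z points along the fingers, y is the line along which they close (so a half turn about z gives the same grasp; the last joint's range is limited). The gripper opens to 87 mm and grips with 3 to 60 N. Pads are 19 mm wide; open, the fingers measure 117 mm over their backs; the gripper's body (75 mm by 190 mm) begins 51 mm behind the grasp point.
Start: joints at [1.298, 0.469, -0.049, 1.532, 0.024, 1.141, -0.082], TCP at [0.163, -0.655, 0.405] pointing down, gripper open.
Joint ranges: [-2.59, 2.59], [-0.33, 1.99], [-1.39, 1.29], [0.1, 2.45], [-1.04, 4.18], [0.21, 1.99], [-2.66, 2.66]. Speed limits (rad/s): [2.57, 2.57, 3.14, 3.14, 3.14, 3.14, 3.14].

## Interface

Orientations are given as a unit quaternion [w, x, y, z].
In Python, from rig import sensors, read_camera, camera_info, job gives the robot as it stands.
- The arm moves only by the tool arm_command, never from a script. Its argument "targets" is a list of rows, each a list of 7 numbers: the turn, a rotation vector about the tool's x, y, z normalised to -1 to 1, where 1 is 360 degrees, then the shift along the tool's x, y, z normalised to -1 to 1, where 1 is 500 mm, then the opening, from -1 (shut) to 1 (fully open). In form: [[wx, wy, wz, tx, ty, tz, hand], ...]. A call has 1 to 10 rows; each row is the pose to reach, as a shift and turn from the pose commanded when the call began, along the tool's axes at that moment, turning the shorter way round; what a row does not reach only later rows make up. A row lasts 1/8 s, in which the tool goes at most 62.5 mm and 10.7 degrees, less where a joint would pass 70% of its speed; a pose out of reach is approached as far as the arm can. A call with a number of a shift or a turn outside -1 to 1 is refused whole. A call with a gripper value outside its range is refused whole. The fingers move at their own pace and stop on an object; the grip force is fixed at half the most. Time passes only in rows, so rows that repeat a pose let the fingers close. It gives the time, the measured TCP pose, the force, the opening and the grip force at its end, in the units of the state.
- sensors.state(): the state, without advancing time (a new reading comes with each control period).
- read_camera(name): name is "scene" or "top"; returns the picture (400x640x3 uint8, blue, green, red); there is no depth.
- camera_info(name): a dict with "vfov" (degrees; the focal length in pixels is half the picture's height over the tangent of half this angle, whatever the lens; pixels are square), "cx", "cy" (the principal point, pixels), "world_to_cam" (4x4, takes a point from world to camera coordinates). Camera axes: x right, y up, looking along -z (the intrinsics and any distortion apply to the point x, -y, -z); pixel columns grow to the right and rows downward; lengths in m; the calibration is good to about 2 mm. A picture is of the moment at which its call begins. camera_info takes no time and is no camera call.
- job.close_job(): hands the job in; it is judged then, once.
The state is a dict: "t": time; "qpos": joint angles; "joint_velocities": joint speeds; "joint_efforts": joint torques, N m; "tcp_pos": TCP position; "orientation": TCP orientation; "contact_force": force on the tool from outside, world axes, zero at the start; "torque": the same for the moment, N m; "gripper_width": finger opening in m; "grip_force": force on a finger pad.
Only numpy, scipy, OpenCV 4.12 (cv2) and the standard library are available. Lean on these libraries where they do the work, as an engineer would, in place of code of your own. Each camera call takes 0.05 s, during which the arm holds its last target. There are 200 camera calls.

## Task

Set up the immersion test: take the one drilled coupon out of the white block and hang it by its hole on the peg of the stand's arm. Then turn the handwheel on top of the stand clockwise, taking fresh grips as needed, until the coupon's shoulders are level with the rim of the beaker below it, with its narrow end hanging freely inside. Leave the beaker on the stand and the undrilled coupons in the block where they are.

Things in the scene. Friction and masses are not known exactly. Their poses are not given: they have to be found in the camera images.
- coupon: The drilled steel coupon, standing in any one of the block's three slots. Upper body 40 mm wide (y), 55 mm high (z), 4 mm thick (x), with a 17 mm hole through it along x; below it a tongue 28 mm wide, 16 mm long; the 6 mm steps between them are the shoulders. Origin: mid-plate at shoulder height. In the block the shoulders rest on its top, the tongue in the slot. 90 g.
- eye (a point): Centre of the coupon's hole, 42 mm above the shoulders, 13 mm below the coupon's top edge; x is the hole's axis.
- blank_a: An undrilled steel coupon of the same outline, in another slot of the block. Origin and axes as for the drilled one. To be left.
- blank_b: The second undrilled coupon, in the remaining slot. To be left.
- block: Fixed white plastic block 112 (x) x 70 (y) x 34 mm (z) with three slots across it (along y), 36 mm apart along x, 20 mm deep, each 5.8 x 31 mm; a foot 122 x 80 x 8 mm. Origin: centre of its underside.
- stand: Fixed immersion stand, a vertical screw slide: base plate 150 mm wide, 12 mm thick, from x = -210 to +60 mm; two guide rods, a screw and a head block up to 230 mm, the handwheel above it. Origin: on the screw's axis, at worktop height; -x points along its arm, towards the robot. The arm, 16 x 16 mm, reaches from the carriage on the rods to x = -126 mm; the peg is at its front.
- peg (a point): Point on the peg's axis where a coupon should hang, 142 mm in front (-x) of the screw, 16 mm in front of the arm's end face. Peg level along x, 6 mm thick; it ends 20 mm out (-x) from here in a retaining head 10 mm wide, 3 mm long. Rides up and down with the carriage; starts about 170 mm above the worktop. A coupon on it hangs with its shoulders about 47 mm below the peg's axis.
- wheel_top (a point): On the handwheel's axis (vertical), level with its rim's top, 260 mm above the worktop. Black wheel 130 mm across, a dish open upwards: rim 12 mm thick (radius 53 to 65 mm), standing 18 mm above the solid web inside it; hub 30 mm across, 7 mm above the web. The rim can be gripped from above, one finger inside the dish.
- handwheel (a joint): Angle of the handwheel in rad, growing clockwise seen from above. One turn clockwise lowers the carriage with the peg 25 mm (3.98 mm a rad). It stays where it is left; friction about 0.12 N m.
- dip_beaker: Clear glass beaker, 71 mm across, 85 mm high, mouth 66 mm inside, standing loose on the stand's base plate under the peg. Origin: centre of its underside.
- rim (a point): Centre of the beaker's mouth, level with its rim, 85 mm above the beaker's underside.
Not all that is in view belongs to the job. What is shaped like the coupon but turquoise is not meant.

How it is judged:
On the way:
1. the drilled coupon hangs by its hole on the peg, let go, still above the beaker (x of eye in the frame of peg between -0.0175 and 0.0165 m and y of eye in the frame of peg between -0.005 and 0.005 m and z of eye in the frame of peg between -0.0085 and -0.002 m and z of coupon in the frame of rim above 0.006 m and contact force between the fingers and coupon below 0.1 N), for 0.2 s.
At the end, for the whole second after the job is handed in: The drilled coupon hangs upright (within 0.15 rad) and still by its hole on the peg, its shoulders level with the beaker's rim within 3 mm, the narrow end inside the beaker and not touching the glass; the beaker stands upright and the handwheel is at rest (x of eye in the frame of peg between -0.0175 and 0.0165 m and y of eye in the frame of peg between -0.005 and 0.005 m and z of eye in the frame of peg between -0.0085 and -0.002 m and z of coupon in the frame of rim between -0.003 and 0.003 m and horizontal distance between coupon and rim below 0.025 m and angle between coupon's own z axis and vertical below 0.15 rad and linear speed of coupon below 0.02 m/s and contact force between coupon and dip_beaker below 0.05 N and angle between dip_beaker's own z axis and vertical below 0.05 rad and velocity of joint handwheel between -0.05 and 0.05 rad/s).
It fails at once if the beaker is pushed more than 12 mm or tipped (distance of dip_beaker from where it was at the start of the episode above 0.012 m or angle between dip_beaker's own z axis and vertical above 0.2 rad).
It fails at once if an undrilled coupon is moved more than 12 mm (distance of any of blank_a, blank_b from where it was at the start of the episode above 0.012 m).
It also fails if it takes over 72 s, if anything falls off the work surface, if the arm or the gripper's body presses on something with over 40 N, if the wrist force passes 120 N, or if a joint passes its speed limit or range.

## Working session

There is one attempt and no reset: what is moved stays moved. The work goes in short steps, Python scripts to look and compute and a tool call to move; the robot and the scene stay as the last step left them, time stands still between calls to the robot, and variables do not carry over. Pictures are saved under pics/ and viewed, at most 10 in all, crops included, and the job is handed in when it is done.

Besides the shell and the picture viewer there is one more tool, called after "Emit:" as a command line: name --pt "numbers of a row" for each row, then --argument value for the rest. arm_command: Moves the arm, as the interface text tells. Scaled input: -1 to 1 covers 500 mm each way for a shift and 360 degrees each way for a turn. Its arguments: {"type":"object","properties":{"targets":{"type":"array"}},"required":["targets"]}

```bash
mkdir -p pics; ls; python3 - <<'E'
from rig import sensors, read_camera, camera_info
import cv2, json
for n in ("scene","top"):
    cv2.imwrite(f"pics/{n}0.png",read_camera(n)); 
    i=camera_info(n); print(n,{k:(v if k!="world_to_cam" else [[round(float(a),4) for a in r] for r in v]) for k,v in i.items()})
print(sensors.state())
E
```

```text
pics
scene {'vfov': 47.820485475052315, 'cx': 323.422085472012, 'cy': 205.06251624021314, 'world_to_cam': [[-0.4621, -0.8868, 0.0125, 0.0867], [0.5165, -0.2576, 0.8167, -0.448], [-0.721, 0.3838, 0.577, -0.6143], [0.0, 0.0, 0.0, 1.0]]}
top {'vfov': 57.369230422132034, 'cx': 315.951050894768, 'cy': 194.55484043706417, 'world_to_cam': [[-0.0264, -0.9995, -0.02, -0.1783], [0.9805, -0.0298, 0.1944, -0.5799], [-0.1949, -0.0145, 0.9807, -0.9696], [0.0, 0.0, 0.0, 1.0]]}
{'t': 0.1, 'qpos': array([ 1.29810385,  0.46937256, -0.04859108,  1.53358625,  0.02406824,
        1.14100684, -0.08228326]), 'joint_velocities': array([ 0.00195349, -0.00095743, -0.00063802, -0.00382862,  0.00026129,
        0.00117867, -0.00085869]), 'joint_efforts': array([ 1.04038484e-04, -5.09169102e+01, -8.16393597e-02, -2.36827469e+01,
       -6.14885869e-02,  3.44546128e-02,  6.66000801e-05]), 'tcp_pos': array([ 0.16290591, -0.65481657,  0.40379114]), 'orientation': array([-8.85493675e-04,  9.92577670e-01,  1.21609085e-01, -1.26607189e-04]), 'contact_force': array([-0.75538508,  0.14124515, -0.08048886]), 'torque': array([ 0.05619856,  0.00054973, -0.03380146]), 'grip_force': 0.0, 'gripper_width': 0.08692825645585092}
```

View pics/scene0.png

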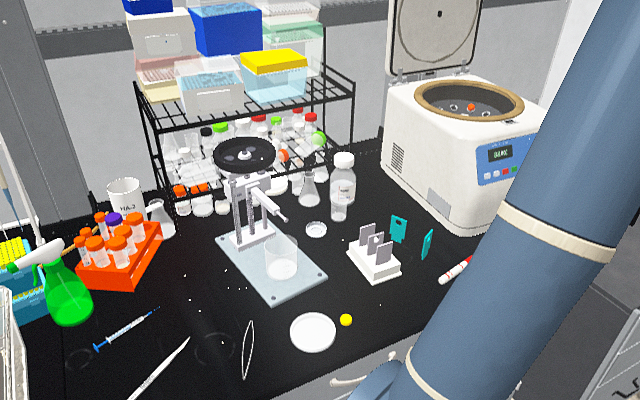

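View pics/top0.png

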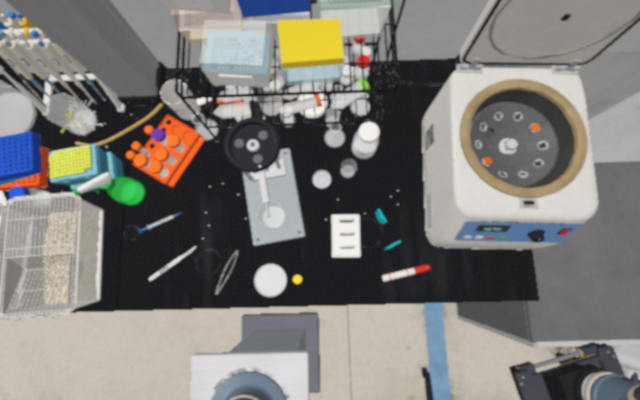

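The scene view shows the stand (wheel at about (244,155), peg near (283,218), beaker at (281,257)) and the block at (374,262) with three coupons. The turquoise decoys are to its right. The top view shows the wheel at (252,145), the beaker at (272,214) and the block at (346,236). Next I'll look at enlarged crops.

```bash
python3 - <<'E'
import cv2
a=cv2.imread("pics/scene0.png");b=cv2.imread("pics/top0.png")
cv2.imwrite("pics/s1.png",cv2.resize(a[130:310,200:440],(800,600),interpolation=cv2.INTER_CUBIC))
cv2.imwrite("pics/t1.png",cv2.resize(b[110:270,210:410],(750,600),interpolation=cv2.INTER_CUBIC))
E
```

```text
(no output)
```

View pics/s1.png

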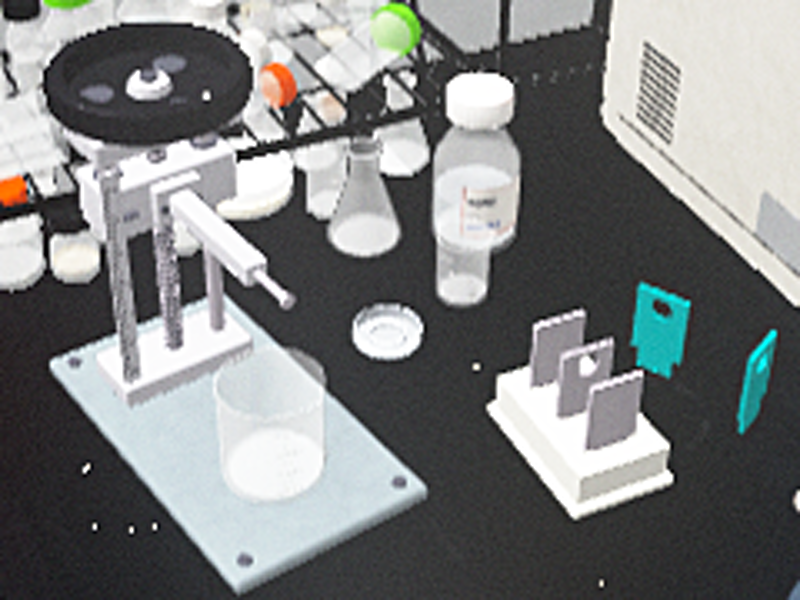

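View pics/t1.png

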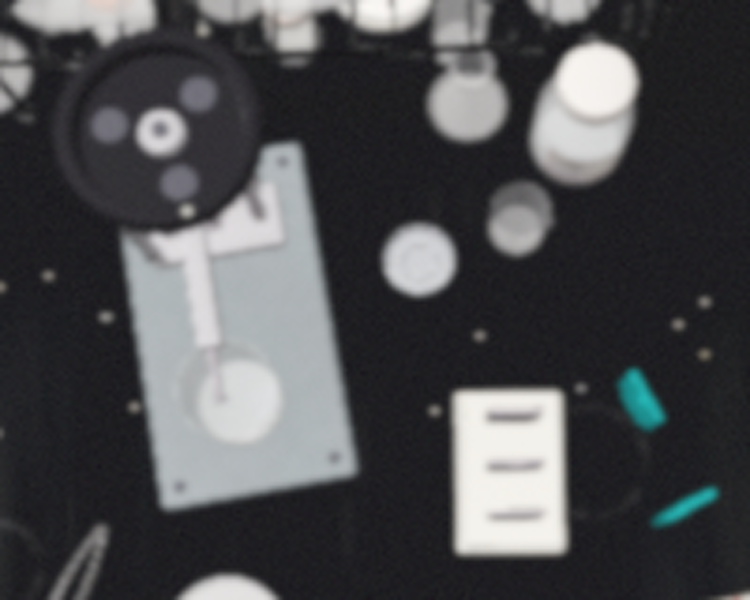

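The drilled coupon is the middle one: its hole is at s1 crop (590,362). The peg head is at (288,299) in s1 and (221,398) in t1. The hub is at (150,85) in s1 and (161,132) in t1. Now I'll measure.

```bash
cat > h.py <<'E'
import numpy as np, cv2
from rig import camera_info
C={n:camera_info(n) for n in("scene","top")}
def ray(n,u,v):
    i=C[n];f=200/np.tan(np.radians(i["vfov"])/2);T=np.array(i["world_to_cam"])
    d=np.array([(u-i["cx"])/f,-(v-i["cy"])/f,-1.]);R=T[:3,:3]
    d=R.T@d;return -R.T@T[:3,3],d/np.linalg.norm(d)
def plane(n,u,v,z):
    o,d=ray(n,u,v);return o+d*(z-o[2])/d[2]
def tri(a,b):
    o1,d1=ray("scene",*a);o2,d2=ray("top",*b)
    s=np.linalg.lstsq(np.c_[d1,-d2],o2-o1,rcond=None)[0]
    p,q=o1+s[0]*d1,o2+s[1]*d2;return (p+q)/2,np.linalg.norm(p-q)
def proj(n,p):
    i=C[n];f=200/np.tan(np.radians(i["vfov"])/2);c=np.array(i["world_to_cam"])@np.r_[p,1]
    return np.array([i["cx"]-f*c[0]/c[2],i["cy"]+f*c[1]/c[2]])
S=lambda x,y:(200+x/3.3333-.35,130+y/3.3333-.35)
Tt=lambda x,y:(210+x/3.75-.37,110+y/3.75-.37)
E
python3 - <<'E'
from h import *
np.set_printoptions(precision=4,suppress=True)
for n,a,b in [("hub(z.249)",(150,85),(161,132)),("peghead",(288,299),(221,398)),("armend top",(253,270),(206,347)),("mid top -y",(612,340),(543,463)),("mid top +y",(560,355),(489,468)),
  ("front top -y",(641,373),(545,513)),("front top +y",(590,388),(489,518)),("back -y",(584,311),(541,413)),("back +y",(533,325),(487,418)),("plate fr",(425,491),(357,470)),("plate fl",(238,590),(163,508)),("plate back r",(0,0),(300,143))]:
    print(n,*tri(S(*a),Tt(*b)))
img=cv2.imread("pics/top0.png");hsv=cv2.cvtColor(img,cv2.COLOR_BGR2HSV)
def big(m,c):
    k,l,s,ce=cv2.connectedComponentsWithStats(m.astype(np.uint8));i=l[c[1],c[0]];print("area",s[i]);return (l==i)
# block
m=big((hsv[...,2]>120)&(hsv[...,1]<60),(335,220))
c=cv2.findContours(m.astype(np.uint8),0,1)[0][0];r=cv2.minAreaRect(c);q=np.array([plane("top",*p,.034) for p in cv2.boxPoints(r)]);print("block",q[:,:2],q.mean(0),[np.linalg.norm(q[i]-q[i-1]) for i in (1,2)])
m=big((hsv[...,2]>100)&(hsv[...,1]>10)&(hsv[...,2]<200),(290,200))
c=cv2.findContours(m.astype(np.uint8),0,1)[0][0];r=cv2.minAreaRect(c);q=np.array([plane("top",*p,.012) for p in cv2.boxPoints(r)]);print("plate",q[:,:2],[np.linalg.norm(q[i]-q[i-1]) for i in (1,2)])
# wheel dark... plate right edge direction
e=[plane("top",*Tt(300,143),.012),plane("top",*Tt(357,470),.012),plane("top",*Tt(163,508),.012)]
print("plate corners",np.array(e)[:,:2]);d=e[0]-e[1];print("yaw",np.degrees(np.arctan2(d[1],d[0])),np.linalg.norm(d));d=e[2]-e[1];print(np.degrees(np.arctan2(d[1],d[0]))-90,np.linalg.norm(d))
# beaker base circle
print("beaker base top/scene",plane("top",*Tt(240,401),.015),plane("scene",*S(272,463),.015))
print("rim scene",plane("scene",*S(270,381),.097),"rim top",plane("top",*Tt(222,382),.097))
# eye on scene: plane of mid coupon
o,d=ray("scene",*S(589,362));a=tri(S(612,340),Tt(543,463))[0];b=tri(S(560,355),Tt(489,468))[0]
n=np.cross(b-a,[0,0,1]);print("eye",o+d*(n@(a-o))/(n@d))
E
```

```text
hub(z.249) [ 0.66   -0.0521  0.2459] 0.0002453064582236317
peghead [ 0.5025 -0.0778  0.1709] 0.0017476798527840177
armend top [ 0.536  -0.0687  0.1738] 0.0009769678569256756
mid top -y [ 0.4612 -0.2932  0.0916] 0.00237531134772521
mid top +y [ 0.4597 -0.2533  0.0941] 0.00631208789433349
front top -y [ 0.4265 -0.2931  0.0889] 0.002557429444124046
front top +y [ 0.4245 -0.2528  0.0929] 0.004379983309390222
back -y [ 0.4966 -0.2935  0.0917] 0.002058564907305554
back +y [ 0.4948 -0.2535  0.0945] 0.0057245123198195825
plate fr [ 0.4678 -0.1573  0.006 ] 0.0036527618303747746
plate fl [ 0.4417 -0.0103  0.0092] 7.975097760655509e-05
plate back r [ 0.6624 -0.0567  0.2959] 0.18012687143571565
area [ 331  214   30   44 1311]
block [[ 0.4015 -0.2314]
 [ 0.5214 -0.2355]
 [ 0.519  -0.3174]
 [ 0.3993 -0.3114]] [ 0.4603 -0.2739  0.034 ] [np.float64(0.11999856284129042), np.float64(0.08188787333580826)]
area [ 243  148   62   98 2688]
plate [[ 0.7075  0.0406]
 [ 0.7317 -0.1184]
 [ 0.4611 -0.1608]
 [ 0.4387 -0.0094]] [np.float64(0.16080290695372287), np.float64(0.27390282934575605)]
plate corners [[ 0.7288 -0.1188]
 [ 0.4663 -0.1592]
 [ 0.4416 -0.0108]]
yaw 8.730551783099015 0.26566038197902203
9.451112887803447 0.15041253109873431
beaker base top/scene [ 0.5215 -0.0703  0.015 ] [ 0.5311 -0.0717  0.015 ]
rim scene [ 0.5195 -0.069   0.097 ] rim top [ 0.524  -0.0684  0.097 ]
eye [ 0.4605 -0.2741  0.0803]
```

Both views agree. The coupon top is at about 0.09, its centre at (0.4605,-0.273) with a yaw of 2°. The hub is at (0.660,-0.052), and the stand's yaw is about 9.2°. The peg works out to about (0.520,-0.075,0.170), and the beaker centre to (0.522,-0.070). I'll grip the coupon by its 40 mm-apart edges, so that the hole stays clear for the peg.

```bash
cat >> h.py <<'E'
from rig import sensors
from scipy.spatial.transform import Rotation as Ro
def row(p,ang,base=None):
    "row numbers to bring TCP to p, pointing down, tool y at world angle ang (deg)"
    s=sensors.state();w,x,y,z=s["orientation"];R=Ro.from_quat([x,y,z,w])
    if base is not None: s={"tcp_pos":base[0]};R=base[1]
    a=np.radians(ang);Y=np.array([np.cos(a),np.sin(a),0]);Z=np.array([0,0,-1.]);G=Ro.from_matrix(np.c_[np.cross(Y,Z),Y,Z])
    return np.round(np.r_[(R.inv()*G).as_rotvec()/(2*np.pi),R.inv().apply(np.array(p)-s["tcp_pos"])/.5],4)
E
python3 - <<'E'
from h import *
np.set_printoptions(suppress=True)
print(row([.4605,-.2733,.335],-88));print(row([.4605,-.2733,.234],-88))
E
```

```text
[-0.0003  0.      0.0332  0.7618 -0.5965  0.1386]
[-0.0003  0.      0.0332  0.7618 -0.5962  0.3406]
```

Emit:
arm_command --pt "0 0 0.0332 0.762 -0.5965 0.05 1" --pt "0 0 0.0332 0.762 -0.5965 0.05 1" --pt "0 0 0.0332 0.762 -0.5965 0.05 1" --pt "0 0 0.0332 0.762 -0.5965 0.05 1" --pt "0 0 0.0332 0.762 -0.5965 0.05 1" --pt "0 0 0.0332 0.762 -0.5965 0.1386 1" --pt "0 0 0.0332 0.762 -0.5965 0.1386 1" --pt "0 0 0.0332 0.762 -0.5965 0.1386 1" --pt "0 0 0.0332 0.762 -0.5965 0.1386 1" --pt "0 0 0.0332 0.762 -0.5965 0.1386 1"

```text
t: 1.35
tcp_pos: [0.4603, -0.2741, 0.3352]
orientation: [0.0, 1.0, 0.017, -0.001]
contact_force: [-0.2, -0.5, -0.1]
gripper_width: 0.087
grip_force: 0.0
```

```bash
python3 - <<'E'
from h import *
from rig import read_camera
np.set_printoptions(suppress=True)
print(row([.4605,-.2733,.335],-88));print(row([.4605,-.2733,.234],-88))
s=sensors.state();print(s["t"],s["tcp_pos"],s["qpos"],s["contact_force"])
a=read_camera("scene");cv2.imwrite("pics/s2.png",cv2.resize(a[130:310,200:440],(800,600),interpolation=cv2.INTER_CUBIC))
E
```

```text
[ 0.      0.0002  0.      0.0004 -0.0016  0.0004]
[ 0.      0.0002  0.      0.0006 -0.0016  0.2024]
1.35 [ 0.46034949 -0.27409529  0.33519998] [ 0.62141959  0.32820856 -0.2006895   1.93050347  0.08356107  0.8915265
 -1.15728587] [-0.19997578 -0.49226319 -0.13204519]
```

View pics/s2.png

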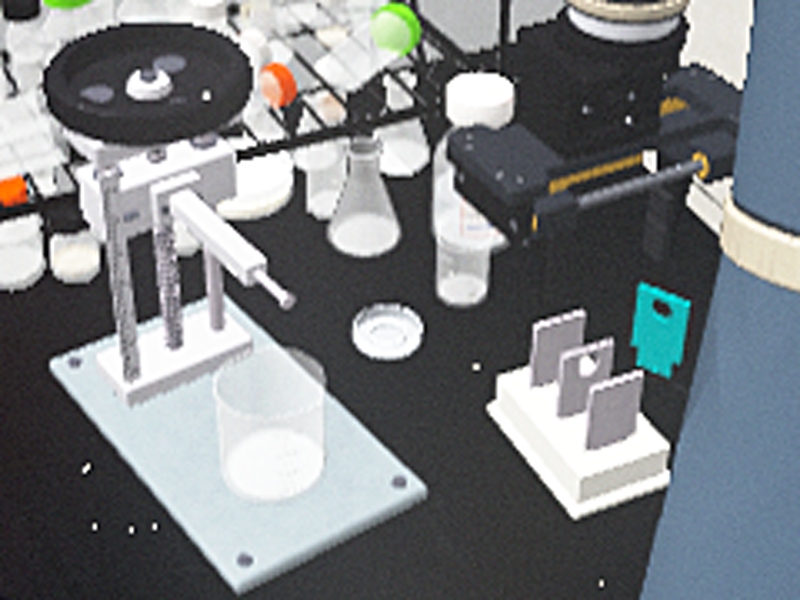

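The view shows the gripper straddling the block at crop (590,190), closing across the coupon's width, with the block untouched. I'll descend and grip now.

Emit:
arm_command --pt "0 0 0 0 -0.0016 0.1 1" --pt "0 0 0 0 -0.0016 0.18 1" --pt "0 0 0 0 -0.0016 0.202 1" --pt "0 0 0 0 -0.0016 0.202 1" --pt "0 0 0 0 -0.0016 0.202 -1" --pt "0 0 0 0 -0.0016 0.202 -1" --pt "0 0 0 0 -0.0016 0.202 -1" --pt "0 0 0 0 -0.0016 0.202 -1" --pt "0 0 0 0 -0.0016 0.202 -1"

```text
t: 2.52
tcp_pos: [0.4607, -0.2729, 0.2346]
orientation: [0.0, 1.0, 0.018, 0.0]
contact_force: [-0.2, -0.8, 0.5]
gripper_width: 0.0448
grip_force: 0.5
```

Emit:
arm_command --pt "0 0 0 0 0 0 -1" --pt "0 0 0 0 0 0 -1" --pt "0 0 0 0 0 0 -1"

```text
t: 2.9
tcp_pos: [0.4609, -0.274, 0.2349]
orientation: [0.001, 1.0, 0.017, 0.001]
contact_force: [0.1, -6.1, 2.2]
gripper_width: 0.0393
grip_force: 30.0
```

Emit:
arm_command --pt "0 0 0 0 0 -0.02 -1" --pt "0 0 0 0 0 -0.06 -1" --pt "0 0 0 0 0 -0.14 -1" --pt "0 0 0 0 0 -0.24 -1" --pt "0 0 0 0 0 -0.32 -1" --pt "0 0 0 0 0 -0.32 -1" --pt "0 0 0 0 0 -0.32 -1"

```text
t: 3.78
tcp_pos: [0.4601, -0.2719, 0.393]
orientation: [-0.001, 1.0, 0.018, -0.001]
contact_force: [-0.2, 0.1, -1.3]
gripper_width: 0.0394
grip_force: 30.0
```

```bash
python3 - <<'E'
from h import *
from rig import read_camera
np.set_printoptions(suppress=True,precision=4)
s=sensors.state();print(s["t"],s["tcp_pos"],s["orientation"],s["contact_force"],s["gripper_width"])
for n in("scene","top"): cv2.imwrite(f"pics/{n}3.png",read_camera(n))
a=cv2.imread("pics/scene3.png");cv2.imwrite("pics/s3.png",cv2.resize(a[130:310,200:440],(800,600),interpolation=cv2.INTER_CUBIC))
p=s["tcp_pos"];e=[p[0],p[1],p[2]-.158];u=proj("scene",e);print("eye expected crop",(u-[200,130]+.35)*3.3333)
E
```

```text
3.775 [ 0.4601 -0.2719  0.393 ] [-0.0011  0.9998  0.018  -0.0014] [-0.2366  0.0593 -1.2611] 0.03941637593149212
eye expected crop [606.7001 166.5581]
```

View pics/s3.png

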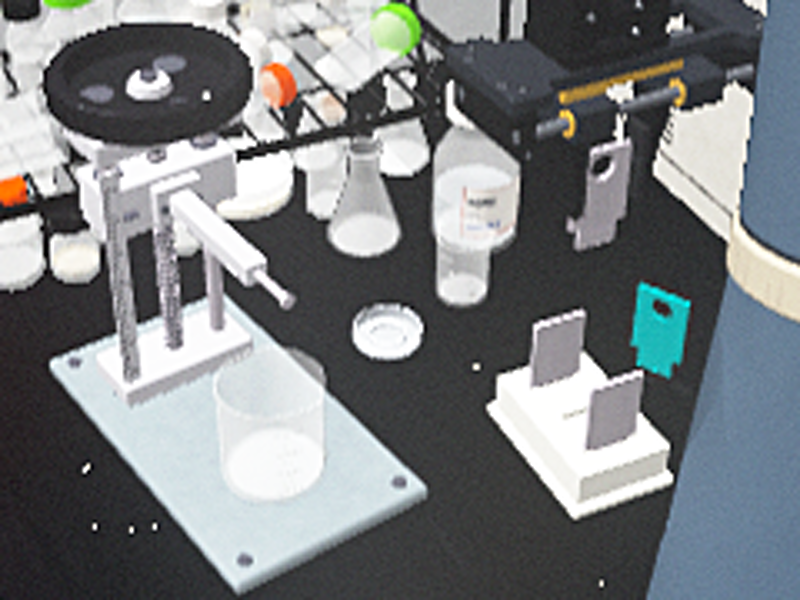

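The coupon is held and lifted, with its hole at about crop (602,160), and the blanks are undisturbed at (558,347) and (613,410). It looks slightly tilted, so I'll check that against the predicted corners.

```bash
python3 - <<'E'
from h import *
np.set_printoptions(suppress=True,precision=1)
p=np.array([.4601,-.2719,.393-.164]);ex=np.array([np.cos(np.radians(2)),np.sin(np.radians(2)),0]);ey=np.array([-ex[1],ex[0],0]);ez=np.array([0,0,1.])
# offsets from grasp: top +19, shoulders -36, tongue -52, eye +6
for th in (-.3,-.15,0,.15,.3):
    X=np.cos(th)*ex-np.sin(th)*ez;Z=np.cos(th)*ez+np.sin(th)*ex
    f=lambda y,z:(proj("scene",p+ey*y+Z*z)-[200,130]+.35)*3.3333
    print(th,"TL",f(.02,.019),"TR",f(-.02,.019),"eye",f(0,.006),"SL",f(.02,-.036),"SR",f(-.02,-.036),"bL",f(.014,-.052),"bR",f(-.014,-.052))
a=cv2.imread("pics/scene3.png");cv2.imwrite("pics/s3b.png",cv2.resize(a[160:215,360:400],(436,600),interpolation=cv2.INTER_CUBIC))
E
```

```text
-0.3 TL [586.6 162.2] TR [640.9 145.6] eye [608.4 168.3] SL [565.  221.7] SR [617.2 204.9] bL [566.9 235.5] bR [603.1 223.7]
-0.15 TL [584.  159.1] TR [638.2 142.6] eye [607.6 167.4] SL [569.6 227.5] SR [621.9 210.5] bL [573.5 243.8] bR [609.8 231.8]
0 TL [581.3 156.6] TR [635.5 140.2] eye [606.8 166.6] SL [574.5 232.4] SR [626.9 215.2] bL [580.5 250.8] bR [616.9 238.7]
0.15 TL [578.6 154.7] TR [632.7 138.4] eye [605.9 166. ] SL [579.5 236.2] SR [632.1 218.9] bL [587.7 256.4] bR [624.2 244.1]
0.3 TL [575.9 153.5] TR [629.9 137.2] eye [605.  165.6] SL [584.5 238.9] SR [637.3 221.4] bL [595.  260.3] bR [631.6 247.9]
```

View pics/s3b.png

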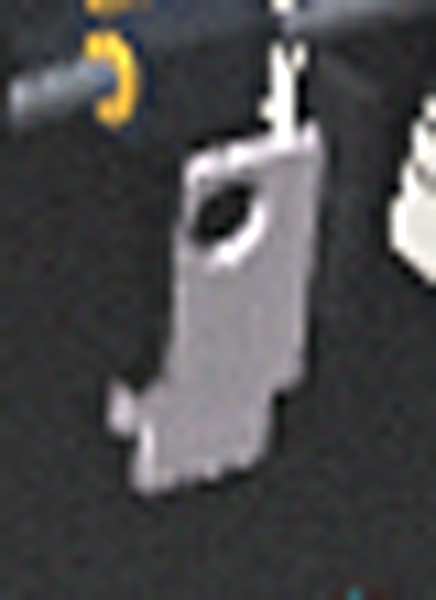

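The corners match an upright coupon to within about 1 px, since its left part is hidden by the finger. Next I'll compute the pose in front of the peg.

```bash
python3 - <<'E'
from h import *
np.set_printoptions(suppress=True)
d=np.array([np.cos(np.radians(9.2)),np.sin(np.radians(9.2)),0]);peg=np.array([.660,-.0521,.170])-.142*d
q=peg-.050*d;print(q,row([q[0],q[1],.380],-80.8),row([q[0],q[1],.330],-80.8))
E
```

```text
[ 0.47046984 -0.08279719  0.17      ] [-0.0004  0.0005 -0.0199  0.0343 -0.3778  0.0258] [-0.0004  0.0005 -0.0199  0.0346 -0.3775  0.1258]
```

Emit:
arm_command --pt "0 0 -0.02 0.0345 -0.378 0.026 -1" --pt "0 0 -0.02 0.0345 -0.378 0.026 -1" --pt "0 0 -0.02 0.0345 -0.378 0.026 -1" --pt "0 0 -0.02 0.0345 -0.378 0.026 -1" --pt "0 0 -0.02 0.0345 -0.378 0.126 -1" --pt "0 0 -0.02 0.0345 -0.378 0.126 -1" --pt "0 0 -0.02 0.0345 -0.378 0.126 -1"

```text
t: 4.75
tcp_pos: [0.4716, -0.084, 0.3319]
orientation: [-0.0, 0.997, 0.08, -0.0]
contact_force: [-0.3, -0.4, -0.4]
gripper_width: 0.0395
grip_force: 30.0
```

```bash
python3 - <<'E'
from h import *
from rig import read_camera
np.set_printoptions(suppress=True,precision=4)
s=sensors.state();print(s["t"],s["tcp_pos"],s["orientation"],s["contact_force"],s["gripper_width"])
for n in("scene","top"): cv2.imwrite(f"pics/{n}4.png",read_camera(n))
a=cv2.imread("pics/scene4.png")[195:265,245:330];b=cv2.imread("pics/top4.png")[180:240,240:300]
cv2.imwrite("pics/s4.png",np.hstack([cv2.resize(a,(510,420),interpolation=cv2.INTER_CUBIC),cv2.resize(b,(280,420))[:420]]))
p=s["tcp_pos"]-[0,0,.158];print("eye expected s4 crop",(proj("scene",p)-[245,195]+.5)*6)
E
```

```text
4.75 [ 0.4716 -0.084   0.3319] [-0.      0.9968  0.0798 -0.    ] [-0.2847 -0.3591 -0.3904] 0.03945603362476423
eye expected s4 crop [306.943  188.0242]
```

View pics/s4.png

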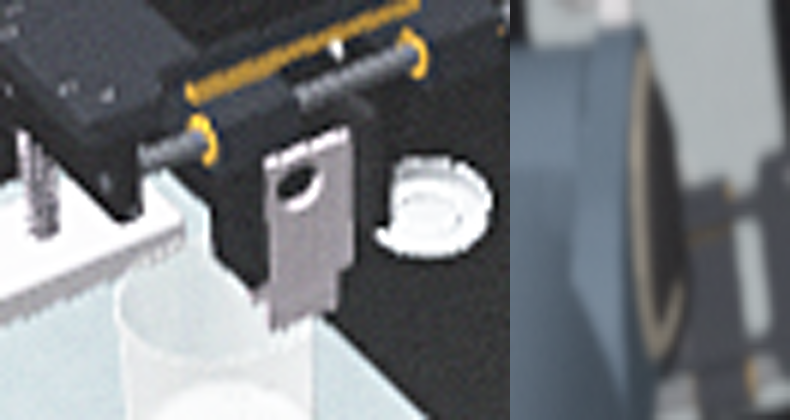

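The picture shows the coupon's hole at crop (301,187), against an expected (307,188). The peg is hidden behind the gripper. I'll compare the peg head's image position from the first picture with the same 1 px bias.

```bash
python3 - <<'E'
from h import *
np.set_printoptions(suppress=True,precision=4)
im=cv2.imread("pics/scene0.png").astype(float);g=im.mean(2)
# subpixel peg head: bright blob near (286,219)
w=g[213:227,278:294];print(w.astype(int))
d=np.array([np.cos(np.radians(9.2)),np.sin(np.radians(9.2)),0]);sc=np.array([.660,-.0521,.170])
for z in(.166,.170,.174): print(z,"headcentre",proj("scene",sc-.1635*d+[0,0,z-.17]),"front",proj("scene",sc-.165*d+[0,0,z-.17]),"top",proj("top",sc-.1635*d+[0,0,z-.17]))
print("hub pred",proj("scene",[.660,-.0521,.249]),S(150,85), "top",proj("top",[.66,-.0521,.249]),Tt(161,132))
print("top seen head",Tt(221,398)); print(row([.47047,-.0828,.330],-80.8))
# arm end-face / peg line seen in top: arm centreline points
for a,z in (((195,235),.178),((206,345),.178),((221,398),.175)): print(plane("top",*Tt(*a),z))
E
```

```text
[[255 255 217  72  42  51  62  54  60  59  61  57  61  60  54  58]
 [226 255 255 220 124  39  57  58  60  61  60  58  63  50  62  55]
 [ 86 227 255 255 249 122  31  50  56  61  59  60  60  59  58  58]
 [ 44  87 223 255 255 248 122  28  43  57  61  57  59  58  53  56]
 [ 54  41  79 218 255 255 249 213  91  62  53  54  55  63  55  66]
 [ 54  52  42  72 207 255 255 255 177 122  73  49  62  57  56  57]
 [ 57  58  53  47  60 202 255 254 192 161 113  49  58  64  59  60]
 [ 63  62  62  50  42  71 255 170 152 161 107  51  58  63  58  59]
 [ 62  62  56  55  52  62 193 156 160 139  56  56  59  62  49  58]
 [ 62  62  56  63  56  52  82 130 126  75  54  55  55  60  64  61]
 [ 62  60  55  57  60  55  52  52  50  54  59  52  61  64  59  61]
 [ 64  55  64  59  61  61  60  60  57  57  58  58  60  61  61  62]
 [ 59  58  60  64  63  56  58  60  56  57  61  60  55  57  60  56]
 [ 57  56  60  58  59  59  57  58  63  61  59  63  61  61  62  58]]
0.166 headcentre [287.5358 222.3408] front [287.9432 222.709 ] top [268.726  217.4008]
0.17 headcentre [287.4692 220.7579] front [287.8776 221.1253] top [268.4873 217.1843]
0.174 headcentre [287.4023 219.1668] front [287.8117 219.5335] top [268.2466 216.9658]
hub pred [244.5616 153.8954] (244.65045000450004, 155.15025500255004) top [252.2521 144.3597] (252.56333333333333, 144.82999999999998)
top seen head (268.56333333333333, 215.76333333333332)
[ 0.0001 -0.0004 -0.0001 -0.0025 -0.0025  0.0055]
[ 0.611  -0.0624  0.178 ]
[ 0.5363 -0.0698  0.178 ]
[ 0.5014 -0.0792  0.175 ]
```

```bash
python3 - <<'E'
from h import *
np.set_printoptions(suppress=True)
d=np.array([np.cos(np.radians(9.2)),np.sin(np.radians(9.2)),0]);peg=np.array([.660,-.0521,.171])-.142*d
for s in(.04,.03,.012,.002):
  q=peg-s*d;print(s,row([q[0],q[1],.329],-80.8))
E
```

```text
0.04 [ 0.0001 -0.0004 -0.0001  0.0175 -0.0025  0.0075]
0.03 [ 0.0001 -0.0004 -0.0001  0.0375 -0.0025  0.0076]
0.012 [ 0.0001 -0.0004 -0.0001  0.0735 -0.0026  0.0077]
0.002 [ 0.0001 -0.0004 -0.0001  0.0935 -0.0026  0.0077]
```

Emit:
arm_command --pt "0 0 0 0.005 0 0.002 -1" --pt "0 0 0 0.01 0 0.002 -1" --pt "0 0 0 0.01 0 0.002 -1"

```text
t: 5.22
tcp_pos: [0.4765, -0.0825, 0.3308]
orientation: [0.0, 0.997, 0.08, 0.0]
contact_force: [-0.4, 0.2, -1.2]
gripper_width: 0.0391
grip_force: 30.0
```

```bash
python3 - <<'E'
from h import *
np.set_printoptions(suppress=True)
d=np.array([np.cos(np.radians(9.2)),np.sin(np.radians(9.2)),0]);peg=np.array([.660,-.0521,.171])-.142*d
for s in(.04,.012,.002):
  q=peg-s*d;print(s,row([q[0],q[1],.329],-80.8))
print(sensors.state()["contact_force"],sensors.state()["tcp_pos"])
E
```

```text
0.04 [ 0.     -0.0001  0.0001  0.008  -0.0013  0.0036]
0.012 [ 0.     -0.0001  0.0001  0.064  -0.0013  0.0036]
0.002 [ 0.     -0.0001  0.0001  0.084  -0.0013  0.0036]
[-0.36724225  0.17373932 -1.18693531] [ 0.47650452 -0.08250162  0.33077725]
```

Emit:
arm_command --pt "0 0 0 0 -0.0013 0.0036 -1" --pt "0 0 0 0.01 -0.0013 0.0036 -1" --pt "0 0 0 0.02 -0.0013 0.0036 -1" --pt "0 0 0 0.03 -0.0013 0.0036 -1" --pt "0 0 0 0.04 -0.0013 0.0036 -1" --pt "0 0 0 0.05 -0.0013 0.0036 -1" --pt "0 0 0 0.06 -0.0013 0.0036 -1" --pt "0 0 0 0.064 -0.0013 0.0036 -1"

```text
t: 6.22
tcp_pos: [0.5081, -0.0767, 0.3287]
orientation: [-0.0, 0.997, 0.08, 0.0]
contact_force: [0.0, -0.0, -0.8]
gripper_width: 0.0391
grip_force: 30.0
```

Emit:
arm_command --pt "0 0 0 0.01 0 0 -1" --pt "0 0 0 0.018 0 0 -1" --pt "0 0 0 0.018 0 0.003 -1" --pt "0 0 0 0.018 0 0.006 -1" --pt "0 0 0 0.018 0 0.008 -1" --pt "0 0 0 0.018 0 0.008 -1"

```text
t: 6.98
tcp_pos: [0.5164, -0.0754, 0.3245]
orientation: [0.0, 0.997, 0.08, -0.0]
contact_force: [0.5, 0.0, -1.1]
gripper_width: 0.0391
grip_force: 30.0
```

Emit:
arm_command --pt "0 0 0 0 0 0.002 -1" --pt "0 0 0 0 0 0.003 -1" --pt "0 0 0 0 0 0.003 -1"

```text
t: 7.35
tcp_pos: [0.5165, -0.0754, 0.3231]
orientation: [0.0, 0.997, 0.08, -0.0]
contact_force: [0.7, -0.8, -1.1]
gripper_width: 0.0393
grip_force: 30.0
```

Emit:
arm_command --pt "0 0 0 0 0 0.002 -1" --pt "0 0 0 0 0 0.004 -1" --pt "0 0 0 0 0 0.004 -1"

```text
t: 7.72
tcp_pos: [0.5167, -0.0753, 0.3219]
orientation: [0.0, 0.997, 0.08, 0.0]
contact_force: [-2.1, 0.5, 5.4]
gripper_width: 0.0391
grip_force: 30.0
```

Emit:
arm_command --pt "0 0 0 0 0 -0.001 -1" --pt "0 0 0 0 0 -0.001 -0.05" --pt "0 0 0 0 0 -0.001 0.3" --pt "0 0 0 0 0 -0.001 0.6" --pt "0 0 0 0 0 -0.001 1" --pt "0 0 0 0 0 -0.001 1" --pt "0 0 0 0 0 -0.001 1" --pt "0 0 0 0 0 -0.001 1"

```text
t: 8.72
tcp_pos: [0.5166, -0.0753, 0.3217]
orientation: [0.0, 0.997, 0.08, 0.0]
contact_force: [0.6, 0.3, 0.4]
gripper_width: 0.0852
grip_force: 0.0
```

Emit:
arm_command --pt "0 0 0 0 0 -0.06 1" --pt "0 0 0 0 0 -0.16 1" --pt "0 0 0 0 0 -0.26 1" --pt "0 0 0 0 0 -0.28 1" --pt "0 0 0 0 0 -0.28 1"

```text
t: 9.35
tcp_pos: [0.5164, -0.0753, 0.4619]
orientation: [0.0, 0.997, 0.08, 0.0]
contact_force: [-0.5, 0.0, -0.9]
gripper_width: 0.0873
grip_force: 0.0
```

```bash
python3 - <<'E'
from h import *
from rig import read_camera
np.set_printoptions(suppress=True,precision=4)
s=sensors.state();print(s["t"],s["tcp_pos"],s["orientation"],s["qpos"])
a=read_camera("scene");cv2.imwrite("pics/scene5.png",a);b=read_camera("top");cv2.imwrite("pics/top5.png",b)
cv2.imwrite("pics/s5.png",cv2.resize(a[110:310,200:400],(600,600),interpolation=cv2.INTER_CUBIC))
E
```

```text
9.35 [ 0.5164 -0.0753  0.4619] [0.0002 0.9968 0.0803 0.0004] [ 0.3698  0.1912 -0.3543  1.8027  0.0724  1.1593 -1.4175]
```

View pics/s5.png

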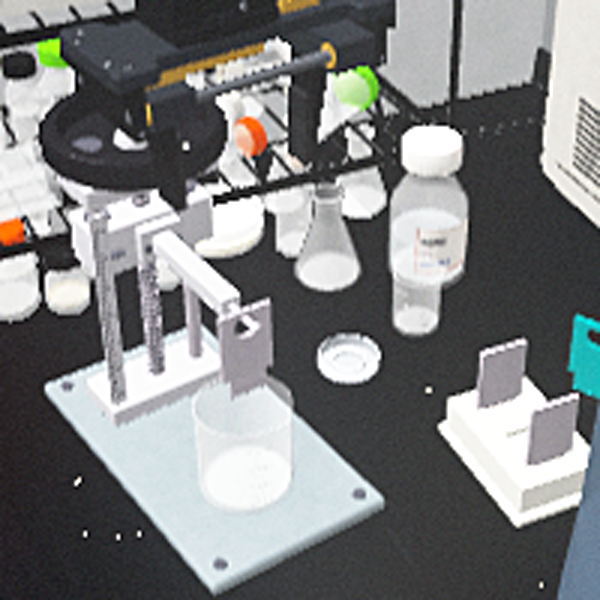

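The coupon hangs on the peg: crop (245,345), hole around the peg at (247,322), and the beaker is untouched. On to the handwheel.

Emit:
arm_command --pt "0 0 -0.029 0 0 -0.03 -0.17" --pt "0 0 -0.058 0 0 -0.03 -0.17" --pt "0 0 -0.087 0 0 -0.03 -0.17" --pt "0 0 -0.116 0 0 -0.03 -0.17" --pt "0 0 -0.145 0 0 -0.03 -0.17" --pt "0 0 -0.174 0 0 -0.03 -0.17" --pt "0 0 -0.203 0 0 -0.03 -0.17" --pt "0 0 -0.232 0 0 -0.03 -0.17" --pt "0 0 -0.261 0 0 -0.03 -0.17" --pt "0 0 -0.29 0 0 -0.03 -0.17"

```text
t: 10.7
tcp_pos: [0.5163, -0.0755, 0.4746]
orientation: [-0.002, 0.545, 0.839, -0.001]
contact_force: [-0.7, -0.3, -0.5]
gripper_width: 0.0361
grip_force: 0.0
```

```bash
cat >> h.py <<'E'
def wheel(ang,z,c=(.660,-.0521)):
    a=np.radians(ang);return row([c[0]-.059*np.cos(a),c[1]-.059*np.sin(a),z],ang)
E
python3 - <<'E'
from h import *
np.set_printoptions(suppress=True)
s=sensors.state();print(s["t"],s["tcp_pos"],s["qpos"],s["gripper_width"]);print(wheel(69.2,.475),wheel(69.2,.429))
E
```

```text
10.7 [ 0.5163162  -0.07546167  0.47463502] [ 0.55745128  0.20756063 -0.57556764  1.77365158  0.11968814  1.19916431
  0.36616205] 0.03613892931195565
[-0.0003 -0.0005 -0.1256 -0.1578  0.1984 -0.0017] [-0.0003 -0.0005 -0.1256 -0.1581  0.1987  0.0903]
```

Emit:
arm_command --pt "0 0 -0.028 -0.04 0.05 0 -0.17" --pt "0 0 -0.056 -0.08 0.1 0 -0.17" --pt "0 0 -0.084 -0.12 0.15 0 -0.17" --pt "0 0 -0.1126 -0.158 0.1985 0 -0.17" --pt "0 0 -0.1256 -0.158 0.1985 0 -0.17" --pt "0 0 -0.1256 -0.158 0.1985 0 -0.17"

```text
t: 11.45
tcp_pos: [0.6393, -0.1082, 0.4742]
orientation: [-0.002, 0.184, 0.983, 0.0]
contact_force: [-0.1, -0.5, -0.2]
gripper_width: 0.0362
grip_force: 0.0
```

```bash
python3 - <<'E'
from h import *
np.set_printoptions(suppress=True)
s=sensors.state();print(s["t"],s["tcp_pos"],s["qpos"],s["contact_force"]);print(wheel(69.2,.475),wheel(69.2,.429))
E
```

```text
11.45 [ 0.63927002 -0.10816691  0.4742057 ] [ 0.56472342  0.45801986 -0.67232361  1.48208315  0.28763108  1.30599309
  1.06705958] [-0.14136893 -0.50744994 -0.1802805 ]
[ 0.     -0.0006 -0.0011  0.0011  0.0015 -0.0016] [ 0.     -0.0006 -0.0011  0.0007  0.0015  0.0904]
```

Emit:
arm_command --pt "0 0 0 0 0.001 0.05 -0.17" --pt "0 0 0 0 0.001 0.08 -0.17" --pt "0 0 0 0 0.001 0.09 -0.17" --pt "0 0 0 0 0.001 0.09 -0.17"

```text
t: 11.95
tcp_pos: [0.6393, -0.1074, 0.4316]
orientation: [-0.0, 0.184, 0.983, -0.0]
contact_force: [-0.2, 0.3, -0.4]
gripper_width: 0.0362
grip_force: 0.0
```

Emit:
arm_command --pt "0 0 0 0 0 0 -1" --pt "0 0 0 0 0 0 -1" --pt "0 0 0 0 0 0 -1" --pt "0 0 0 0 0 0 -1" --pt "0 0 0 0 0 0 -1"

```text
t: 12.58
tcp_pos: [0.6392, -0.1063, 0.4321]
orientation: [-0.0, 0.183, 0.983, 0.001]
contact_force: [-2.0, 4.3, 3.1]
gripper_width: 0.0131
grip_force: 28.8
```

Emit:
arm_command --pt "0 0 0.0139 0.0103 0.0005 0 -1" --pt "0 0 0.0278 0.0205 0.0018 0 -1" --pt "0 0 0.0556 0.0404 0.0071 0 -1" --pt "0 0 0.0833 0.059 0.0158 0 -1" --pt "0 0 0.1111 0.0758 0.0276 0 -1" --pt "0 0 0.1389 0.0904 0.0422 0 -1" --pt "0 0 0.1667 0.1022 0.059 0 -1"

```text
t: 13.45
tcp_pos: [0.6032, -0.0608, 0.4322]
orientation: [0.002, 0.652, 0.758, 0.002]
contact_force: [4.4, 2.2, -1.2]
gripper_width: 0.0128
grip_force: 28.9
```

Emit:
arm_command --pt "0 0 0.0278 0.0205 0.0018 0 -1" --pt "0 0 0.0556 0.0404 0.0071 0 -1" --pt "0 0 0.0833 0.059 0.0158 0 -1" --pt "0 0 0.1111 0.0758 0.0276 0 -1" --pt "0 0 0.1389 0.0904 0.0422 0 -1" --pt "0 0 0.1667 0.1022 0.059 0 -1" --pt "0 0 0.1667 0.1022 0.059 0 -1" --pt "0 0 0.1667 0.1022 0.059 0 -0.17" --pt "0 0 0.1667 0.1022 0.059 0 -0.17" --pt "0 0 0.1667 0.1022 0.059 0 -0.17"

```text
t: 14.7
tcp_pos: [0.6233, -0.0068, 0.4313]
orientation: [-0.0, 0.943, 0.332, -0.001]
contact_force: [0.5, 0.3, -0.0]
gripper_width: 0.033
grip_force: 0.0
```

```bash
python3 - <<'E'
from h import *
np.set_printoptions(suppress=True)
s=sensors.state();print(s["t"],s["tcp_pos"],s["qpos"],s["contact_force"],s["gripper_width"]);print(wheel(69.2,.475),wheel(69.2,.432),wheel(-50.8,.432))
E
```

```text
14.7 [ 0.62328718 -0.00676237  0.43131208] [ 0.15432244  0.38020839 -0.2841516   1.61865471  0.11391762  1.16034982
 -1.04992883] [ 0.46637173  0.34592338 -0.01007003] 0.03300487128774737
[-0.0003  0.     -0.3345 -0.1015  0.1763 -0.0873] [-0.0003  0.     -0.3345 -0.1014  0.1764 -0.0013] [-0.0001  0.0002 -0.0011 -0.0004 -0.0013 -0.0014]
```

The first 120° went through cleanly. I'll go back along the arc with the fingers open, straddling the rim.

Emit:
arm_command --pt "0 0 -0.0278 -0.0205 0.0018 0 -0.17" --pt "0 0 -0.0556 -0.0404 0.0071 0 -0.17" --pt "0 0 -0.0833 -0.059 0.0158 0 -0.17" --pt "0 0 -0.1111 -0.0758 0.0276 0 -0.17" --pt "0 0 -0.1389 -0.0904 0.0422 0 -0.17" --pt "0 0 -0.1667 -0.1022 0.059 0 -0.17"

```text
t: 15.45
tcp_pos: [0.6019, -0.0619, 0.4316]
orientation: [-0.0, 0.648, 0.761, -0.0]
contact_force: [1.2, -0.7, 0.5]
gripper_width: 0.036
grip_force: 0.0
```

Emit:
arm_command --pt "0 0 -0.0278 -0.0205 0.0018 0 -0.17" --pt "0 0 -0.0556 -0.0404 0.0071 0 -0.17" --pt "0 0 -0.0833 -0.059 0.0158 0 -0.17" --pt "0 0 -0.1111 -0.0758 0.0276 0 -0.17" --pt "0 0 -0.1389 -0.0904 0.0422 0 -0.17" --pt "0 0 -0.1667 -0.1022 0.059 0 -0.17" --pt "0 0 -0.1667 -0.1022 0.059 0 -0.17"

```text
t: 16.32
tcp_pos: [0.6394, -0.1083, 0.4311]
orientation: [-0.0, 0.185, 0.983, 0.0]
contact_force: [0.0, 0.6, 0.4]
gripper_width: 0.036
grip_force: 0.0
```

Emit:
arm_command --pt "0 0 0 0 0.001 0 -1" --pt "0 0 0 0 0.001 0 -1" --pt "0 0 0 0 0.001 0 -1" --pt "0 0 0 0 0.001 0 -1" --pt "0 0 0 0 0.001 0 -1"

```text
t: 16.95
tcp_pos: [0.639, -0.1059, 0.4318]
orientation: [-0.001, 0.183, 0.983, 0.0]
contact_force: [-3.3, 2.6, 2.8]
gripper_width: 0.0128
grip_force: 29.1
```

Emit:
arm_command --pt "0 0 0.0139 0.0103 0.0005 0 -1" --pt "0 0 0.0278 0.0205 0.0018 0 -1" --pt "0 0 0.0556 0.0404 0.0071 0 -1" --pt "0 0 0.0833 0.059 0.0158 0 -1" --pt "0 0 0.1111 0.0758 0.0276 0 -1" --pt "0 0 0.1389 0.0904 0.0422 0 -1" --pt "0 0 0.1667 0.1022 0.059 0 -1"

```text
t: 17.82
tcp_pos: [0.6032, -0.0601, 0.4319]
orientation: [0.001, 0.653, 0.758, 0.002]
contact_force: [4.6, 2.3, -3.5]
gripper_width: 0.0128
grip_force: 29.1
```

Emit:
arm_command --pt "0 0 0.0278 0.0205 0.0018 0 -1" --pt "0 0 0.0556 0.0404 0.0071 0 -1" --pt "0 0 0.0833 0.059 0.0158 0 -1" --pt "0 0 0.1111 0.0758 0.0276 0 -1" --pt "0 0 0.1389 0.0904 0.0422 0 -1" --pt "0 0 0.1667 0.1022 0.059 0 -1" --pt "0 0 0.1667 0.1022 0.059 0 -1" --pt "0 0 0.1667 0.1022 0.059 0 -0.17" --pt "0 0 0.1667 0.1022 0.059 0 -0.17" --pt "0 0 0.1667 0.1022 0.059 0 -0.17"

```text
t: 19.08
tcp_pos: [0.6236, -0.0061, 0.4316]
orientation: [0.0, 0.943, 0.332, -0.0]
contact_force: [-0.4, -0.4, 0.8]
gripper_width: 0.0323
grip_force: 0.0
```

```bash
python3 - <<'E'
from h import *
from rig import read_camera
np.set_printoptions(suppress=True,precision=4)
s=sensors.state();print(s["t"],s["tcp_pos"],s["gripper_width"],wheel(-50.8,.432))
b=read_camera("scene");cv2.imwrite("pics/scene6.png",b)
a=cv2.imread("pics/scene5.png")
# vertical shift of coupon between pictures by template match on coupon patch
t=a[213:242,271:292]
r=cv2.matchTemplate(b[200:290,255:305],t,cv2.TM_CCOEFF_NORMED);_,m,_,l=cv2.minMaxLoc(r);print(m,l[0]+255-271,l[1]+200-213)
d=np.array([.987,.16,0]);c=np.array([.660,-.0521,.122])-.143*d
print("px per 16.7mm drop",proj("scene",c-[0,0,.0167])-proj("scene",c))
E
```

```text
19.075 [ 0.6236 -0.0061  0.4316] 0.03225893762268963 [-0.      0.0001 -0.0011 -0.0017 -0.0008 -0.0008]
0.679076075553894 0 6
px per 16.7mm drop [0.3099 6.1394]
```

Two grips, 240°, have lowered the coupon about 6 px, which matches the expected 16.7 mm. Now the third grip.

Emit:
arm_command --pt "0 0 -0.0278 -0.0205 0.0018 0 -0.17" --pt "0 0 -0.0556 -0.0404 0.0071 0 -0.17" --pt "0 0 -0.0833 -0.059 0.0158 0 -0.17" --pt "0 0 -0.1111 -0.0758 0.0276 0 -0.17" --pt "0 0 -0.1389 -0.0904 0.0422 0 -0.17" --pt "0 0 -0.1667 -0.1022 0.059 0 -0.17"

```text
t: 19.88
tcp_pos: [0.6022, -0.0614, 0.4318]
orientation: [0.0, 0.648, 0.761, -0.0]
contact_force: [0.4, -1.0, -0.7]
gripper_width: 0.0359
grip_force: 0.0
```

Emit:
arm_command --pt "0 0 -0.0278 -0.0205 0.0018 0 -0.17" --pt "0 0 -0.0556 -0.0404 0.0071 0 -0.17" --pt "0 0 -0.0833 -0.059 0.0158 0 -0.17" --pt "0 0 -0.1111 -0.0758 0.0276 0 -0.17" --pt "0 0 -0.1389 -0.0904 0.0422 0 -0.17" --pt "0 0 -0.1667 -0.1022 0.059 0 -0.17" --pt "0 0 -0.1667 -0.1022 0.059 0 -0.17"

```text
t: 20.75
tcp_pos: [0.6396, -0.1078, 0.4313]
orientation: [-0.0, 0.185, 0.983, 0.0]
contact_force: [-1.3, 0.6, 0.2]
gripper_width: 0.0362
grip_force: 0.0
```

Emit:
arm_command --pt "0 0 0 0 0 0 -1" --pt "0 0 0 0 0 0 -1" --pt "0 0 0 0 0 0 -1" --pt "0 0 0 0 0 0 -1" --pt "0 0 0 0 0 0 -1"

```text
t: 21.38
tcp_pos: [0.639, -0.1057, 0.4318]
orientation: [-0.001, 0.183, 0.983, 0.0]
contact_force: [-4.5, 4.7, 3.0]
gripper_width: 0.0125
grip_force: 28.9
```

Emit:
arm_command --pt "0 0 0.0139 0.0103 0.0005 0 -1" --pt "0 0 0.0278 0.0205 0.0018 0 -1" --pt "0 0 0.0556 0.0404 0.0071 0 -1" --pt "0 0 0.0833 0.059 0.0158 0 -1" --pt "0 0 0.1111 0.0758 0.0276 0 -1" --pt "0 0 0.1389 0.0904 0.0422 0 -1" --pt "0 0 0.1667 0.1022 0.059 0 -1"

```text
t: 22.25
tcp_pos: [0.6033, -0.06, 0.4318]
orientation: [0.001, 0.652, 0.758, 0.002]
contact_force: [4.9, 2.2, -3.8]
gripper_width: 0.0123
grip_force: 29.0
```

Emit:
arm_command --pt "0 0 0.0278 0.0205 0.0018 0 -1" --pt "0 0 0.0556 0.0404 0.0071 0 -1" --pt "0 0 0.0833 0.059 0.0158 0 -1" --pt "0 0 0.1111 0.0758 0.0276 0 -1" --pt "0 0 0.1389 0.0904 0.0422 0 -1" --pt "0 0 0.1667 0.1022 0.059 0 -1" --pt "0 0 0.1667 0.1022 0.059 0 -1" --pt "0 0 0.1667 0.1022 0.059 0 -0.17" --pt "0 0 0.1667 0.1022 0.059 0 -0.17" --pt "0 0 0.1667 0.1022 0.059 0 -0.17"

```text
t: 23.5
tcp_pos: [0.6236, -0.0062, 0.4316]
orientation: [0.0, 0.943, 0.332, -0.0]
contact_force: [1.0, 0.2, -0.0]
gripper_width: 0.0325
grip_force: 0.0
```

```bash
python3 - <<'E'
from h import *
from rig import read_camera
np.set_printoptions(suppress=True,precision=4)
s=sensors.state();print(s["t"],s["tcp_pos"],s["gripper_width"],wheel(-50.8,.432))
b=read_camera("scene");cv2.imwrite("pics/scene7.png",b)
c=b[205:285,245:320];cv2.imwrite("pics/s7.png",cv2.resize(c,(562,600),interpolation=cv2.INTER_CUBIC))
d=np.array([.9871,.16,0]);y=np.array([-.16,.9871,0]);c=np.array([.660,-.0521,.097])-.143*d
f=lambda p:(proj("scene",p)-[245,205]+.5)*7.5
print("shoulders if level L,R",f(c+.02*y),f(c-.02*y),"eye",f(c+[0,0,.042]),"top L R",f(c+.02*y+[0,0,.055]),f(c-.02*y+[0,0,.055]),"tongue",f(c-[0,0,.016]+.014*y),f(c-[0,0,.016]-.014*y))
E
```

```text
23.5 [ 0.6236 -0.0062  0.4316] 0.032506867988733576 [ 0.      0.0001 -0.0011 -0.0016 -0.0009 -0.0008]
shoulders if level L,R [231.3988 318.09  ] [350.4238 264.7472] eye [285.6467 174.7115] top L R [221.4829 163.6658] [344.7377 111.7706] tongue [252.146  352.9008] [334.6355 315.3074]
```

View pics/s7.png

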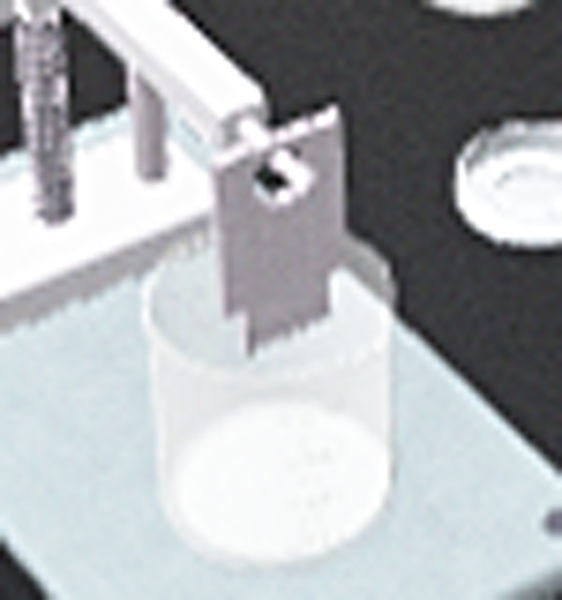

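The picture shows the coupon hanging upright, with its left shoulder at (225,312) against a level prediction of (231,318), and its tongue end at (250,353) against (252,353). That is level to within about 1 mm. The tongue is inside the mouth and clear of the glass. I'll retreat and hand in.

Emit:
arm_command --pt "0 0 0 0 0 -0.03 -0.17" --pt "0 0 0 0 0 -0.08 -0.17" --pt "0 0 0 0 0 -0.12 -0.17" --pt "0 0 0 0 0 -0.12 -0.17" --pt "0 0 0 0 0 -0.12 -0.17" --pt "0 0 0 0 0 -0.12 -0.17" --pt "0 0 0 0 0 -0.12 -0.17" --pt "0 0 0 0 0 -0.12 -0.17"

```text
t: 24.55
tcp_pos: [0.6238, -0.0061, 0.4912]
orientation: [-0.0, 0.943, 0.332, -0.0]
contact_force: [0.3, 0.0, -0.5]
gripper_width: 0.0361
grip_force: 0.0
```

```bash
python3 - <<'E'
from h import *
from rig import read_camera, job
b=read_camera("scene");a=cv2.imread("pics/scene7.png")
print(cv2.absdiff(a,b)[220:285,262:300].mean())
# drop since hanging, upsampled template match
o=cv2.imread("pics/scene5.png");k=lambda i:cv2.resize(i,None,fx=5,fy=5,interpolation=cv2.INTER_CUBIC)
r=cv2.matchTemplate(k(b[205:275,262:302]),k(o[212:230,272:290]),cv2.TM_CCOEFF_NORMED);_,m,_,l=cv2.minMaxLoc(r)
c=np.array([.519,-.075,.15]);print(m,l[0]/5+262-272,l[1]/5+205-212,"expect for 25mm",proj("scene",c-[0,0,.025])-proj("scene",c))
print(job.close_job())
E
```

```text
1.9031039136302295
0.8455004096031189 0.6000000000000227 9.800000000000011 expect for 25mm [0.47786387 9.46224666]
the job is handed in; nothing more can be done
None
```

I've handed the job in at about 25 s of the 72 s allowed: the drilled coupon hangs by its hole on the peg, with its shoulders level with the beaker's rim to within about 1 mm by my measurements; no verdict came back.

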